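Push the blue airline tube into the red push-fit port

TASK

Take the blue tube out of the rack and push it upright into the push-fit port with the red collar, past the rubber seal and down until it bottoms, then let go. Leave the green and white tubes standing in the rack.

Things in the scene. Friction and masses are not known exactly. Their poses are not given: they have to be found in the camera images.
- blue_tube_mid (a point): Centre (half-way up, on the axis) of the blue tube, a rigid painted pipe, 25 mm diameter, 130 mm long, about 90 g; z along it. It stands upright and loose in a wooden rack: foot 10 mm, top 140 mm above the counter. Pull it straight up. Grip it within 45 mm of its top, so that the fingers stay above the port's collar when the tube is home.
- red_port_mouth (a point): Rim centre of the port's red funnel collar, z up. Fixed 80 mm block, 29 mm bore, floor 56 mm below this point (a bottomed tube's centre is 9 mm above it). Rim 66 mm above the counter, 54 mm wide inside, narrows to 31 in 16 mm. A sprung seal stops the foot 28 mm off the floor; the tube's weight does not pass it, a push of about 15 N does. The like yellow-collared port is not used.
- green_tube_mid (a point): Centre of the green tube, same size as the blue one, to stay in the rack. The rack is a wooden block 45 mm high, 70 x 230 mm, with three holes 29 mm wide and 35 mm deep, 80 mm apart in a straight row; the blue, green and white tubes stand in them in any order.
- white_tube_mid (a point): Centre of the white tube, same size as the blue one, in the same rack, to stay there.

How it is judged:
By the outcome, as a careful person would: the job done as asked, in the order asked, and still so for the second after the job is handed in, with the robot touching nothing.
It also fails if it takes over 51 s, if anything falls off the work surface, if the arm or the gripper's body presses on something with over 40 N, if the wrist force passes 120 N, or if a joint passes its speed limit or range.

ROBOT

A 7-joint arm with a two-finger parallel gripper is mounted at the origin on the work surface. World frame = base frame: x ahead of the robot, y to its left, z up, the work surface at z = 0. Lengths are in m, angles in rad, forces in N, time in s.
With the tool pointing down it reaches from about 0.425 to 0.95 m from the base axis. Payload 4.7 kg.
Tool frame: the origin (TCP) lies midway between the tips of the shut fingers; the grasp point (between the pads) lies 19 mm behind it (hold_point_z is the distance from the TCP to the grasp point, in m); z points along the fingers, y is the direction in which the jaws open and shut (so a half turn about z gives the same grasp; the last joint's range is limited). The gripper opens to 87 mm and grips with 3 to 60 N. Pads are 19 mm wide; open, the fingers measure 117 mm over their backs; the gripper's body (75 mm by 190 mm) begins 51 mm behind the grasp point.
Start: joints at [1.11, 0.469, -0.049, 1.532, 0.024, 1.141, -0.082], TCP at [0.283, -0.613, 0.223] pointing down, gripper open.
Joint ranges: [-2.59, 2.59], [-0.33, 1.99], [-1.39, 1.29], [0.1, 2.45], [-1.04, 4.18], [0.21, 1.99], [-2.66, 2.66]. Speed limits (rad/s): [2.57, 2.57, 3.14, 3.14, 3.14, 3.14, 3.14].

INTERFACE

Orientations are given as a unit quaternion [x, y, z, w].
In Python, from plant import * gives the robot as it stands.
- The arm moves only by the shell command python3 -m pendant 'ROWS' [FORCE]. ROWS is JSON, a list of rows, each an object of numbers: "x", "y", "z": the shift along the tool's x, y, z in cm; "ax", "ay", "az": the turn, a rotation vector about the tool's x, y, z in units of 10 degrees (1.0 is 10 degrees); "gripper": the finger opening in cm, from 0 to 8.7. In form: [{"x": .., "y": .., "z": .., "ax": .., "ay": .., "az": .., "gripper": ..}, ...]. A call has 1 to 10 rows; each row is the pose to reach, as a shift and turn from the pose commanded when the call began, along the tool's axes at that moment; what a row does not reach only later rows make up. A row lasts 1/8 s, in which the tool goes at most 62.5 mm and 10.7 degrees, less where a joint would pass 70% of its speed; a pose out of reach is approached as far as the arm can. A call with a gripper value outside its range is refused whole. The fingers move at their own pace and stop on an object; FORCE is the grip in N (left out, the last holds). Time passes only in rows, so rows that repeat a pose let the fingers close. It gives the time, the measured TCP pose, the force and the opening at its end, in the units of the state.
- state(): the state, without advancing time (a new reading comes with each control period).
- read_camera(name): name is "scene" or "top" or "wrist"; returns a dict with "pixels" (400x640x3 uint8, red, green, blue), "intrinsics" (3x3 intrinsics, pixels), "k1" (the pictures are not rectified: a ray, as slopes to the right and down, at radius r is drawn at 1 + k1 r^2 times it, then the intrinsics apply), "rvec" (rotation vector, rad) and "tvec" (3), from world to camera coordinates, as OpenCV has them; the wrist camera has in their place "T_tool_cam" (4x4, takes a point from camera to tool coordinates, whose origin is the TCP and whose axes are the flange's). Camera axes: x right, y down, z forward; pixel columns grow to the right and rows downward; lengths in m; the calibration is good to about 2 mm. A picture is of the moment at which its call begins: read the wrist's pose just before it. There is no depth.
- job_done(): hands the job in, once; it reports no verdict.
The state is a dict: "time_s": time; "qpos": joint angles; "joint_vel": joint speeds; "tau": joint torques, N m; "tool_pos": TCP position; "tool_rot": TCP orientation; "ft_force": force on the tool from outside, world axes, zero at the start; "moment": the same for the moment, N m; "opening": opening from 0.0 (shut) to 1.0 (fully open).
Only numpy, scipy, OpenCV 4.12 (cv2) and the standard library are available. Lean on these libraries where they do the work, as an engineer would, in place of code of your own. Each camera call takes 0.05 s, during which the arm holds its last target. There are 200 camera calls.

## Working session

There is one attempt and no reset: what is moved stays moved. The work goes in short steps, Python scripts to look and compute and a shell command to move; the robot and the scene stay as the last step left them, time stands still between calls to the robot, and variables do not carry over. Pictures are saved under pics/ and viewed, about 8 in all and at most 12, crops included, and the job is handed in when it is done.

```bash
mkdir -p pics; ls; cat > h.py <<'E'
from plant import *
import numpy as np, cv2
from scipy.spatial.transform import Rotation as R
def cam(name):
    s=state(); c=read_camera(name)
    if name=="wrist":
        T=np.eye(4);T[:3,:3]=R.from_quat(s["tool_rot"]).as_matrix();T[:3,3]=s["tool_pos"]
        c["T"]=T@np.array(c["T_tool_cam"])
    else:
        M=R.from_rotvec(np.ravel(c["rvec"])).as_matrix();T=np.eye(4);T[:3,:3]=M.T;T[:3,3]=-M.T@np.ravel(c["tvec"]);c["T"]=T
    return c
def ray(c,u,v):
    K=np.array(c["intrinsics"]);k=float(np.ravel(c["k1"])[0])
    p=cv2.undistortPoints(np.array([[[u,v]]],float),K,np.array([k,0,0,0.]))[0,0]
    return c["T"][:3,3],c["T"][:3,:3]@np.array([p[0],p[1],1])
def plane(c,u,v,z):
    o,d=ray(c,u,v);return o+d*(z-o[2])/d[2]
def proj(c,P):
    K=np.array(c["intrinsics"]);k=float(np.ravel(c["k1"])[0]);Ti=np.linalg.inv(c["T"])
    return cv2.projectPoints(np.array([P],float),cv2.Rodrigues(Ti[:3,:3])[0],Ti[:3,3],K,np.array([k,0,0,0.]))[0][0,0]
def save(c,n,img=None): cv2.imwrite("pics/"+n,cv2.cvtColor(c["pixels"] if img is None else img,cv2.COLOR_RGB2BGR))
E
python3 - <<'E'
from h import *
s=state();print({k:np.round(v,3) for k,v in s.items()})
for n in("scene","top"):
    c=cam(n);save(c,n+"0.png");print(n,c["T"].round(3).tolist())
E
```

```text
pics
{'time_s': np.float64(0.0), 'qpos': array([ 1.11 ,  0.469, -0.049,  1.534,  0.024,  1.141, -0.082]), 'joint_vel': array([-0.   ,  0.001, -0.001, -0.   , -0.   ,  0.002,  0.002]), 'tau': array([ 0.0000e+00, -5.0798e+01, -8.0000e-02, -2.3615e+01, -6.1000e-02,
        3.8000e-02,  0.0000e+00]), 'tool_pos': array([ 0.282, -0.612,  0.221]), 'tool_rot': array([ 0.977,  0.214, -0.   , -0.001]), 'ft_force': array([ 0.014,  0.877, -0.014]), 'moment': array([ 0.045, -0.052, -0.011]), 'opening': np.float64(0.998)}
scene [[-0.848, 0.445, -0.289, 0.775], [0.53, 0.715, -0.455, 0.411], [0.005, -0.539, -0.842, 0.853], [0.0, 0.0, 0.0, 1.0]]
top [[0.025, -0.998, 0.057, 0.466], [-1.0, -0.026, -0.004, 0.016], [0.005, -0.057, -0.998, 1.042], [0.0, 0.0, 0.0, 1.0]]
```

View pics/scene0.png

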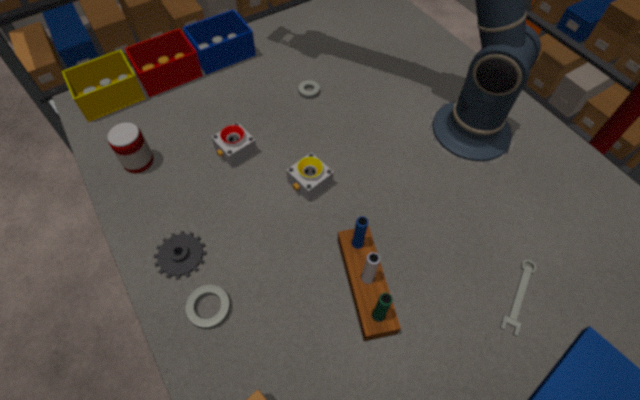

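View pics/top0.png

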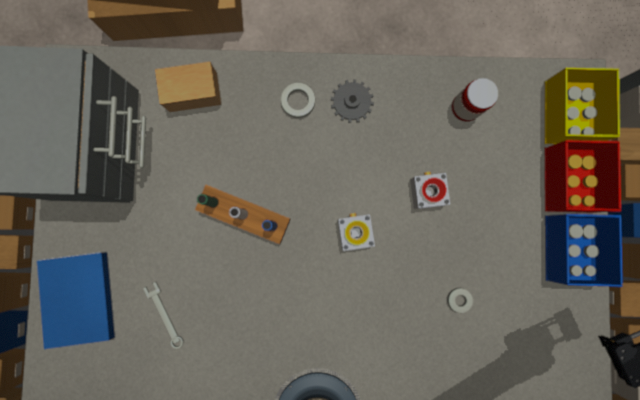

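The scene view shows the tubes in the order blue (361,225), white (371,265), green (382,307), with the red port at (233,140). In the top view, blue is at about (269,226), red collar (433,190). Next I measure them.

```bash
cat > m.py <<'E'
from h import *
def blobs(c,lo,hi,box,amin=15):
    u0,v0,u1,v1=box
    h=cv2.cvtColor(c["pixels"],cv2.COLOR_RGB2HSV)[v0:v1,u0:u1]
    m=cv2.inRange(h,np.array(lo),np.array(hi))
    n,_,st,ce=cv2.connectedComponentsWithStats(m)
    return [(st[i].tolist(),(ce[i]+[u0,v0]).round(1).tolist()) for i in range(1,n) if st[i][4]>=amin],m
E
python3 - <<'E'
from m import *
t=cam("top");s=cam("scene")
for c,n,bb,rb in((t,"top",(190,180,295,250),(405,165,460,215)),(s,"scene",(335,200,410,330),(205,110,260,170))):
    b,_=blobs(c,(100,80,30),(130,255,255),bb);print(n,"blue",b)
    h=cv2.cvtColor(c["pixels"],cv2.COLOR_RGB2HSV)
    m=(((h[...,0]<8)|(h[...,0]>172))&(h[...,1]>140)&(h[...,2]>80)).astype(np.uint8)
    mm=np.zeros_like(m);mm[rb[1]:rb[3],rb[0]:rb[2]]=m[rb[1]:rb[3],rb[0]:rb[2]]
    cs,_=cv2.findContours(mm,cv2.RETR_EXTERNAL,cv2.CHAIN_APPROX_NONE);k=max(cs,key=cv2.contourArea)
    e=cv2.fitEllipse(k);print(n,"red",e,"mouth",plane(c,*e[0],.066).round(4))
a=cv2.resize(t["pixels"][180:250,190:295],None,fx=5,fy=5,interpolation=cv2.INTER_CUBIC)
b=cv2.resize(s["pixels"][205:275,335:410],None,fx=5,fy=5,interpolation=cv2.INTER_CUBIC)
o=np.zeros((600,525+0,3),np.uint8)
img=np.zeros((350,900,3),np.uint8);img[:,:525]=a;img[:,525:]=b
img=cv2.resize(img,(800,311));save(t,"crop1.png",img)
E
```

```text
top blue [([73, 40, 13, 10, 60], [269.9, 225.2])]
top red ((433.6485290527344, 189.4805145263672), (22.348691940307617, 22.629995346069336), 104.7153549194336) mouth [ 0.5769 -0.2727  0.066 ]
scene blue [([18, 17, 15, 31, 271], [359.3, 232.9])]
scene red ((231.7366943359375, 133.67410278320312), (17.18856430053711, 21.25690269470215), 82.63485717773438) mouth [ 0.5775 -0.2744  0.066 ]
```

View pics/crop1.png

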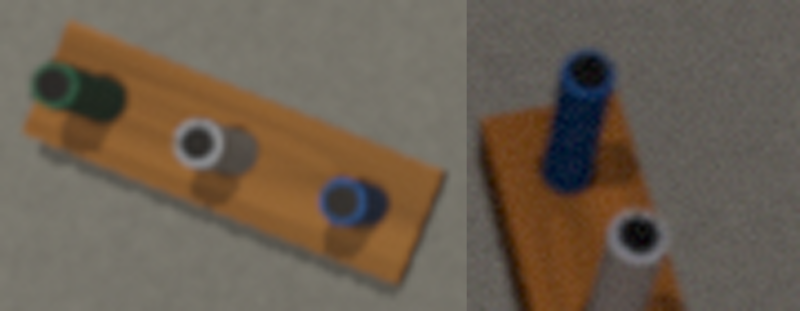

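The crop shows the ring centres clearly: in the top view blue (267.0,225.1), white (234,212), green (202,199), and in the scene view blue (361.7,221.3).

```bash
cat >> h.py <<'E'
def rel(P,yawdir=None):
    s=state();M=R.from_quat(s["tool_rot"]).as_matrix()
    print("t",round(float(s["time_s"]),2),"pos",np.round(s["tool_pos"],4),"x",M[:,0].round(3),"y",M[:,1].round(3),"z",M[:,2].round(3),"F",np.round(s["ft_force"],1),"q",np.round(s["qpos"],2),"open",round(float(s["opening"])*8.7,2))
    print("shift cm",(M.T@(np.array(P)-s["tool_pos"])*100).round(2))
    if yawdir is not None:
        d=M.T@np.array([*yawdir,0]);a=np.degrees(np.arctan2(d[1],d[0]))-90;print("az deg",(a+90)%180-90)
E
python3 - <<'E'
from h import *
t=cam("top");s=cam("scene")
b=plane(t,267.0,225.1,.14);w=plane(t,233.8,211.6,.14);g=plane(t,201.8,198.6,.14);b2=plane(s,361.7,221.3,.14)
print(b,w,g,b2)
r=(g-b)[:2];r/=np.linalg.norm(r);p=np.array([-r[1],r[0]]);print("row",r,"perp",p,np.linalg.norm(g-b))
m=(b+b2)/2
rel([m[0],m[1],.24],p)
E
```

```text
[0.47713004 0.12848006 0.14      ] [0.50599964 0.20511428 0.14      ] [0.53384863 0.27905049 0.14      ] [0.47921321 0.12832995 0.14      ]
row [0.35251077 0.93580775] perp [-0.93580775  0.35251077] 0.16089889801826004
t 0.3 pos [ 0.2825 -0.6129  0.2222] x [0.908 0.419 0.   ] y [ 0.419 -0.908 -0.   ] z [-0.  0. -1.] F [ 0.8 -0.3 -0.6] q [ 1.11  0.47 -0.05  1.53  0.02  1.14 -0.08] open 8.72
shift cm [ 48.8  -59.13  -1.75]
az deg -44.61375308713184
```

```bash
python3 -m pendant '[{"x":31.3,"y":-25.5,"z":-2,"az":-4.46},{"x":31.3,"y":-25.5,"z":-2,"az":-4.46},{"x":31.3,"y":-25.5,"z":-2,"az":-4.46},{"x":31.3,"y":-25.5,"z":-2,"az":-4.46},{"x":31.3,"y":-25.5,"z":-2,"az":-4.46},{"x":31.3,"y":-25.5,"z":-2,"az":-4.46},{"x":31.3,"y":-25.5,"z":-2,"az":-4.46},{"x":48.8,"y":-59.1,"z":-2,"az":-4.46},{"x":48.8,"y":-59.1,"z":-2,"az":-4.46},{"x":48.8,"y":-59.1,"z":-2,"az":-4.46}]'; python3 -c "
from h import *
rel([.4782,.1284,.22],[-.9358,.3525])"
```

```text
t 0.3 pos [ 0.2825 -0.6129  0.2222] x [0.908 0.419 0.   ] y [ 0.419 -0.908 -0.   ] z [-0.  0. -1.] F [ 0.8 -0.3 -0.6] q [ 1.11  0.47 -0.05  1.53  0.02  1.14 -0.08] open 8.72
shift cm [ 48.8  -59.13   0.25]
az deg -44.61417415201595invalid input
```

```bash
python3 -m pendant '[{"x":31.3,"y":-25.5,"z":-2,"ax":0,"ay":0,"az":-4.46,"gripper":8.7},{"x":31.3,"y":-25.5,"z":-2,"ax":0,"ay":0,"az":-4.46,"gripper":8.7},{"x":31.3,"y":-25.5,"z":-2,"ax":0,"ay":0,"az":-4.46,"gripper":8.7},{"x":31.3,"y":-25.5,"z":-2,"ax":0,"ay":0,"az":-4.46,"gripper":8.7},{"x":31.3,"y":-25.5,"z":-2,"ax":0,"ay":0,"az":-4.46,"gripper":8.7},{"x":31.3,"y":-25.5,"z":-2,"ax":0,"ay":0,"az":-4.46,"gripper":8.7}]'; python3 -c "
from h import *
rel([.4782,.1284,.22],[-.9358,.3525])"
```

```text
time_s: 1.05
tool_pos: [0.4479, -0.2749, 0.2415]
tool_rot: [0.822, 0.569, 0.0, 0.0]
ft_force: [-0.5, 0.4, -0.2]
opening: 1.0
t 1.05 pos [ 0.4479 -0.2749  0.2415] x [ 0.353  0.936 -0.   ] y [ 0.936 -0.353  0.001] z [ 0.001 -0.001 -1.   ] F [-0.5  0.4 -0.2] q [ 0.78  0.23 -0.36  1.85  0.09  1.08  0.02] open 8.7
shift cm [ 38.81 -11.4    2.13]
az deg -0.0302495246808121
```

```bash
python3 -m pendant '[{"x":38.8,"y":-11.4,"z":0,"ax":0,"ay":0,"az":0,"gripper":8.7},{"x":38.8,"y":-11.4,"z":0,"ax":0,"ay":0,"az":0,"gripper":8.7},{"x":38.8,"y":-11.4,"z":0,"ax":0,"ay":0,"az":0,"gripper":8.7},{"x":38.8,"y":-11.4,"z":0,"ax":0,"ay":0,"az":0,"gripper":8.7},{"x":38.8,"y":-11.4,"z":0,"ax":0,"ay":0,"az":0,"gripper":8.7},{"x":38.8,"y":-11.4,"z":0,"ax":0,"ay":0,"az":0,"gripper":8.7},{"x":38.8,"y":-11.4,"z":0,"ax":0,"ay":0,"az":0,"gripper":8.7},{"x":38.8,"y":-11.4,"z":0,"ax":0,"ay":0,"az":0,"gripper":8.7},{"x":38.8,"y":-11.4,"z":0,"ax":0,"ay":0,"az":0,"gripper":8.7}]'; python3 -c "
from h import *
rel([.4782,.1284,.22],[-.9358,.3525])
c=cam('wrist');save(c,'w1.png');print(proj(c,[.4782,.1284,.14]),c['T'].round(3).tolist())"
```

```text
time_s: 2.17
tool_pos: [0.4775, 0.1254, 0.2409]
tool_rot: [0.823, 0.568, -0.0, 0.0]
ft_force: [-0.6, -1.4, -0.3]
opening: 1.001
t 2.17 pos [0.4775 0.1254 0.2409] x [ 0.354  0.935 -0.001] y [ 0.935 -0.354  0.   ] z [-0.    -0.001 -1.   ] F [-0.6 -1.4 -0.3] q [ 0.22  0.21 -0.65  1.9   0.15  1.08 -0.85] open 8.71
shift cm [ 0.31 -0.04  2.09]
az deg -0.09560915606948583
[323.18038614 202.39656611] [[0.935, -0.337, -0.105, 0.506], [-0.354, -0.893, -0.278, 0.201], [-0.0, 0.297, -0.955, 0.403], [0.0, 0.0, 0.0, 1.0]]
```

View pics/w1.png

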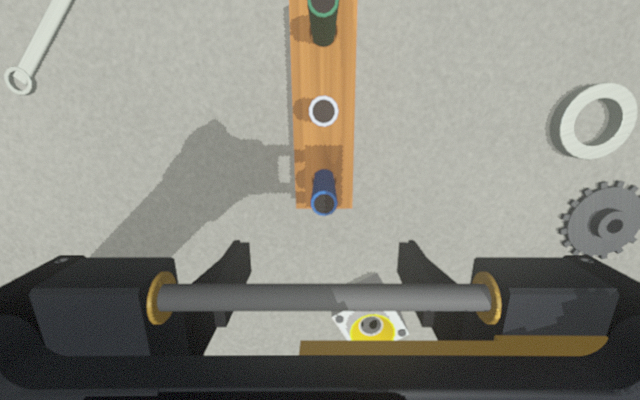

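The wrist view shows the blue tube's rim at (323,203); the estimate projects to (323.2,202.4), so they agree. I'll descend and grip.

```bash
python3 -m pendant '[{"x":0.3,"y":0,"z":4,"ax":0,"ay":0,"az":0,"gripper":8.7},{"x":0.3,"y":0,"z":8,"ax":0,"ay":0,"az":0,"gripper":8.7},{"x":0.3,"y":0,"z":12,"ax":0,"ay":0,"az":0,"gripper":8.7},{"x":0.3,"y":0,"z":14.8,"ax":0,"ay":0,"az":0,"gripper":8.7},{"x":0.3,"y":0,"z":14.8,"ax":0,"ay":0,"az":0,"gripper":8.7},{"x":0.3,"y":0,"z":14.8,"ax":0,"ay":0,"az":0,"gripper":2},{"x":0.3,"y":0,"z":14.8,"ax":0,"ay":0,"az":0,"gripper":2},{"x":0.3,"y":0,"z":14.8,"ax":0,"ay":0,"az":0,"gripper":2},{"x":0.3,"y":0,"z":14.8,"ax":0,"ay":0,"az":0,"gripper":2},{"x":0.3,"y":0,"z":14.8,"ax":0,"ay":0,"az":0,"gripper":2}]' 50; python3 -c "
from h import *
rel([.4782,.1284,.093],[-.9358,.3525])"
```

```text
time_s: 3.48
tool_pos: [0.4786, 0.1294, 0.0933]
tool_rot: [0.822, 0.569, 0.0, 0.0]
ft_force: [0.1, -1.0, 0.1]
opening: 0.518
t 3.48 pos [0.4786 0.1294 0.0933] x [0.353 0.936 0.   ] y [ 0.936 -0.353  0.   ] z [ 0. -0. -1.] F [ 0.1 -1.   0.1] q [ 0.13  0.41 -0.59  2.05  0.32  0.77 -1.01] open 4.5
shift cm [-0.11 -0.    0.03]
az deg -0.018421938221763412
```

```bash
python3 -m pendant '[{"x":0,"y":0,"z":0,"ax":0,"ay":0,"az":0,"gripper":0},{"x":0,"y":0,"z":0,"ax":0,"ay":0,"az":0,"gripper":0},{"x":0,"y":0,"z":0,"ax":0,"ay":0,"az":0,"gripper":0},{"x":0,"y":0,"z":0,"ax":0,"ay":0,"az":0,"gripper":0},{"x":0,"y":0,"z":0,"ax":0,"ay":0,"az":0,"gripper":0},{"x":0,"y":0,"z":0,"ax":0,"ay":0,"az":0,"gripper":0}]' 50
```

```text
time_s: 4.22
tool_pos: [0.4785, 0.1294, 0.0931]
tool_rot: [0.822, 0.569, -0.0, 0.0]
ft_force: [0.0, 0.2, 0.0]
opening: 0.278
```

```bash
python3 -m pendant '[{"x":0,"y":0,"z":-1,"ax":0,"ay":0,"az":0,"gripper":0},{"x":0,"y":0,"z":-3,"ax":0,"ay":0,"az":0,"gripper":0},{"x":0,"y":0,"z":-5,"ax":0,"ay":0,"az":0,"gripper":0},{"x":0,"y":0,"z":-8,"ax":0,"ay":0,"az":0,"gripper":0},{"x":0,"y":0,"z":-11,"ax":0,"ay":0,"az":0,"gripper":0},{"x":0,"y":0,"z":-12,"ax":0,"ay":0,"az":0,"gripper":0},{"x":0,"y":0,"z":-12,"ax":0,"ay":0,"az":0,"gripper":0},{"x":0,"y":0,"z":-12,"ax":0,"ay":0,"az":0,"gripper":0}]' 50; python3 -c "
from h import *
rel([.577,-.2735,.213],[-.9358,.3525])
c=cam('wrist');save(c,'w2.png')"
```

```text
time_s: 5.22
tool_pos: [0.4777, 0.129, 0.2119]
tool_rot: [0.822, 0.569, -0.001, -0.0]
ft_force: [-0.3, 0.7, -1.1]
opening: 0.276
t 5.22 pos [0.4777 0.129  0.2119] x [ 0.353  0.936 -0.001] y [ 0.936 -0.353 -0.002] z [-0.002 -0.001 -1.   ] F [-0.3  0.7 -1.1] q [ 0.21  0.25 -0.65  1.93  0.18  1.02 -0.88] open 2.4
shift cm [-34.16  23.49  -0.1 ]
az deg -0.016042821881796954
```

View pics/w2.png

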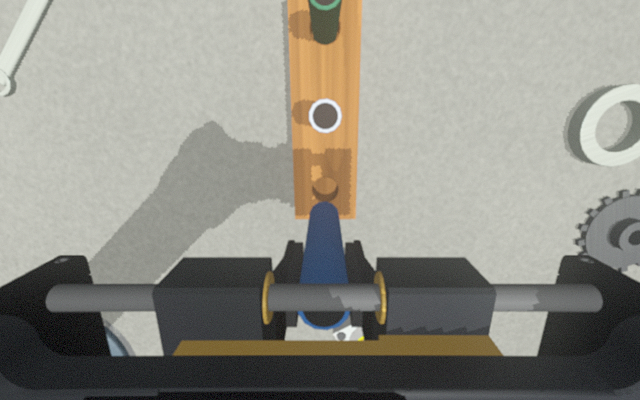

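The tube came out and is held between the fingers, with its foot at about (323,205) above the empty hole. Now to the red port.

```bash
python3 -m pendant '[{"x":-34.2,"y":23.5,"z":0,"ax":0,"ay":0,"az":0,"gripper":0},{"x":-34.2,"y":23.5,"z":0,"ax":0,"ay":0,"az":0,"gripper":0},{"x":-34.2,"y":23.5,"z":0,"ax":0,"ay":0,"az":0,"gripper":0},{"x":-34.2,"y":23.5,"z":0,"ax":0,"ay":0,"az":0,"gripper":0},{"x":-34.2,"y":23.5,"z":0,"ax":0,"ay":0,"az":0,"gripper":0},{"x":-34.2,"y":23.5,"z":0,"ax":0,"ay":0,"az":0,"gripper":0},{"x":-34.2,"y":23.5,"z":0,"ax":0,"ay":0,"az":0,"gripper":0},{"x":-34.2,"y":23.5,"z":0,"ax":0,"ay":0,"az":0,"gripper":0},{"x":-34.2,"y":23.5,"z":0,"ax":0,"ay":0,"az":0,"gripper":0},{"x":-34.2,"y":23.5,"z":0,"ax":0,"ay":0,"az":0,"gripper":0}]' 50; python3 -c "
from h import *
rel([.577,-.2735,.213],[-.9358,.3525])
p=state()['tool_pos']
ims=[]
for n in('wrist','scene'):
    c=cam(n)
    a=proj(c,[p[0],p[1],.131]);b=proj(c,[.577,-.2735,.066]);print(n,a,b)
    if n=='scene':
        u,v=b.astype(int);i=cv2.resize(c['pixels'][v-70:v+40,u-60:u+60],(436,400),interpolation=cv2.INTER_CUBIC)
    else: i=c['pixels'][:,140:504]
    ims.append(i)
save(c,'w3.png',np.hstack(ims))"
```

```text
time_s: 6.52
tool_pos: [0.5778, -0.2714, 0.2129]
tool_rot: [0.822, 0.57, 0.0, -0.001]
ft_force: [-0.1, 0.2, -1.4]
opening: 0.276
t 6.53 pos [ 0.5778 -0.2714  0.2129] x [0.35  0.937 0.001] y [ 0.937 -0.35  -0.001] z [-0.001  0.001 -1.   ] F [-0.1  0.2 -1.4] q [ 0.69  0.46 -0.45  1.62  0.21  1.12 -0.16] open 2.4
shift cm [-0.23 -0.   -0.01]
az deg 0.14574935715990023
wrist [323.73325069 212.44943225] [323.77238398 195.06570826]
scene [227.88803736 116.27451304] [232.10064156 133.82933293]
```

View pics/w3.png

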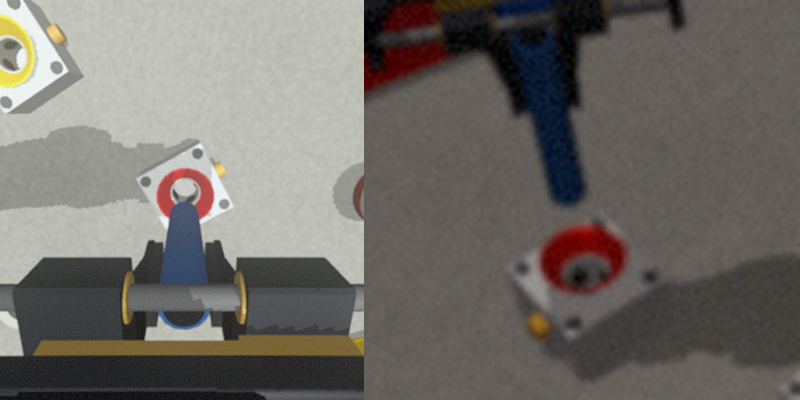

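Wrist view: red collar centred near (325,193), tube foot's far edge near (324,202). In the scene crop the foot is at (567,200), about where it was predicted. I'll check the foot and collar numerically.

```bash
python3 - <<'E'
from m import *
st=state();p=st['tool_pos'];M=R.from_quat(st['tool_rot']).as_matrix()
an=np.linspace(0,2*np.pi,60)
for n in('wrist','scene'):
    c=cam(n)
    q=np.array([proj(c,[p[0]+.0125*np.cos(a),p[1]+.0125*np.sin(a),.131]) for a in an])
    m=np.array([proj(c,[.577+.027*np.cos(a),-.2735+.027*np.sin(a),.066]) for a in an])
    print(n,"foot pred min/max",q.min(0),q.max(0),"rim pred",m.min(0),m.max(0))
    bx=(290,170,360,235) if n=='wrist' else (210,70,250,125)
    b,k=blobs(c,(100,100,25),(130,255,255),bx,40);print("blue",b)
    for r in range(0,k.shape[0],6):
        x=np.where(k[r])[0]
        if len(x): print(r+bx[1],x.min()+bx[0],x.max()+bx[0],end=" | ")
    h=cv2.cvtColor(c["pixels"],cv2.COLOR_RGB2HSV);mm=(((h[...,0]<8)|(h[...,0]>172))&(h[...,1]>140)&(h[...,2]>60))
    bx=(280,150,370,235) if n=='wrist' else (205,110,260,170)
    y,x=np.where(mm[bx[1]:bx[3],bx[0]:bx[2]]);print("red",x.min()+bx[0],x.max()+bx[0],y.min()+bx[1],y.max()+bx[1])
    # expected tube silhouette midline
    for z in(.131,.16): print(z,proj(c,[p[0],p[1],z]))
E
```

```text
wrist foot pred min/max [308.9485933  198.10944392] [338.37266145 226.03349286] rim pred [297.8788863  169.11417661] [349.01169835 218.53827348]
blue []
230 319 319 | red 297 352 169 216
0.131 [323.66239415 212.26604926]
0.16 [323.63205269 224.32413686]
scene foot pred min/max [222.44364737 112.25002998] [233.08431364 120.06395992] rim pred [221.21131264 125.69157959] [242.9709942  142.19438143]
blue [([2, 0, 20, 48, 459], [222.3, 92.9])]
70 221 222 | 76 212 224 | 82 215 225 | 88 215 226 | 94 218 227 | 100 220 228 | 106 222 229 | 112 223 231 | red 221 243 125 142
0.131 [227.76698617 116.1318444 ]
0.16 [225.70370967 107.33673387]
```

Rim and foot agree with the estimates to about 1–2 mm. I'll lower to just above the seal.

```bash
python3 -m pendant '[{"x":-0.2,"y":0,"z":2,"ax":0,"ay":0,"az":0,"gripper":0},{"x":-0.2,"y":0,"z":4,"ax":0,"ay":0,"az":0,"gripper":0},{"x":-0.2,"y":0,"z":5.5,"ax":0,"ay":0,"az":0,"gripper":0},{"x":-0.2,"y":0,"z":6.2,"ax":0,"ay":0,"az":0,"gripper":0},{"x":-0.2,"y":0,"z":6.9,"ax":0,"ay":0,"az":0,"gripper":0},{"x":-0.2,"y":0,"z":7.5,"ax":0,"ay":0,"az":0,"gripper":0},{"x":-0.2,"y":0,"z":8.1,"ax":0,"ay":0,"az":0,"gripper":0},{"x":-0.2,"y":0,"z":8.6,"ax":0,"ay":0,"az":0,"gripper":0},{"x":-0.2,"y":0,"z":8.6,"ax":0,"ay":0,"az":0,"gripper":0}]' 50; python3 -c "
from h import *
rel([.577,-.2735,.093],[-.9358,.3525]);print(state()['moment'])"
```

```text
time_s: 7.85
tool_pos: [0.5771, -0.2751, 0.1268]
tool_rot: [0.822, 0.569, 0.0, -0.0]
ft_force: [0.3, 0.3, -1.0]
opening: 0.277
t 7.85 pos [ 0.5771 -0.2751  0.1268] x [0.353 0.936 0.   ] y [ 0.936 -0.353 -0.   ] z [-0.  0. -1.] F [ 0.3  0.3 -1. ] q [ 0.68  0.54 -0.42  1.7   0.26  0.96 -0.2 ] open 2.41
shift cm [ 0.14 -0.06  3.38]
az deg -0.005657681914328805
[ 0.09645047 -0.12607606  0.00768244]
```

Foot is in the bore with no side force. I'll push on, past the seal.

```bash
python3 -m pendant '[{"x":0.05,"y":0,"z":0.3,"ax":0,"ay":0,"az":0,"gripper":0},{"x":0.05,"y":0,"z":0.6,"ax":0,"ay":0,"az":0,"gripper":0},{"x":0.05,"y":0,"z":0.9,"ax":0,"ay":0,"az":0,"gripper":0},{"x":0.05,"y":0,"z":1.2,"ax":0,"ay":0,"az":0,"gripper":0},{"x":0.05,"y":0,"z":1.5,"ax":0,"ay":0,"az":0,"gripper":0}]' 50; python3 -m pendant '[{"x":0,"y":0,"z":0.3,"ax":0,"ay":0,"az":0,"gripper":0},{"x":0,"y":0,"z":0.6,"ax":0,"ay":0,"az":0,"gripper":0},{"x":0,"y":0,"z":0.9,"ax":0,"ay":0,"az":0,"gripper":0},{"x":0,"y":0,"z":1.2,"ax":0,"ay":0,"az":0,"gripper":0},{"x":0,"y":0,"z":1.5,"ax":0,"ay":0,"az":0,"gripper":0}]' 50
```

```text
time_s: 8.48
tool_pos: [0.5791, -0.2745, 0.1148]
tool_rot: [0.822, 0.569, 0.001, 0.001]
ft_force: [-1.8, 2.0, 10.3]
opening: 0.278
time_s: 9.1
tool_pos: [0.5789, -0.2746, 0.0993]
tool_rot: [0.822, 0.569, 0.001, 0.001]
ft_force: [-0.3, 1.8, 9.6]
opening: 0.278
```

```bash
for i in 1 2; do python3 -m pendant '[{"x":0,"y":0,"z":0.2,"ax":0,"ay":0,"az":0,"gripper":0},{"x":0,"y":0,"z":0.4,"ax":0,"ay":0,"az":0,"gripper":0},{"x":0,"y":0,"z":0.4,"ax":0,"ay":0,"az":0,"gripper":0}]' 50; done
```

```text
time_s: 9.48
tool_pos: [0.5788, -0.2746, 0.0947]
tool_rot: [0.822, 0.569, 0.001, 0.001]
ft_force: [0.2, 1.2, 6.5]
opening: 0.279
time_s: 9.85
tool_pos: [0.5791, -0.2746, 0.093]
tool_rot: [0.822, 0.569, 0.001, 0.002]
ft_force: [-3.5, 3.6, 19.0]
opening: 0.28
```

```bash
python3 -m pendant '[{"x":0,"y":0,"z":0.2,"ax":0,"ay":0,"az":0,"gripper":0},{"x":0,"y":0,"z":0.4,"ax":0,"ay":0,"az":0,"gripper":0},{"x":0,"y":0,"z":0.4,"ax":0,"ay":0,"az":0,"gripper":0}]' 50; python3 -c "
from h import *
rel([.577,-.2735,.066+.009+.037+.019-.019])
c=cam('scene');u,v=227,112;print(proj(c,[.578,-.2745,.14]))
save(c,'s4.png',cv2.resize(c['pixels'][v-50:v+60,u-60:u+60],(654,600),interpolation=cv2.INTER_CUBIC))"
```

```text
time_s: 10.22
tool_pos: [0.5795, -0.2746, 0.0929]
tool_rot: [0.822, 0.569, 0.001, 0.002]
ft_force: [-9.9, 4.1, 37.9]
opening: 0.276
t 10.22 pos [ 0.5795 -0.2746  0.0929] x [ 0.353  0.936 -0.001] y [ 0.936 -0.353  0.005] z [ 0.004 -0.003 -1.   ] F [-9.9  4.1 37.9] q [ 0.67  0.58 -0.41  1.72  0.28  0.89 -0.22] open 2.4
shift cm [ 0.02 -0.26 -1.91]
[226.61979408 112.79762898]
```

View pics/s4.png

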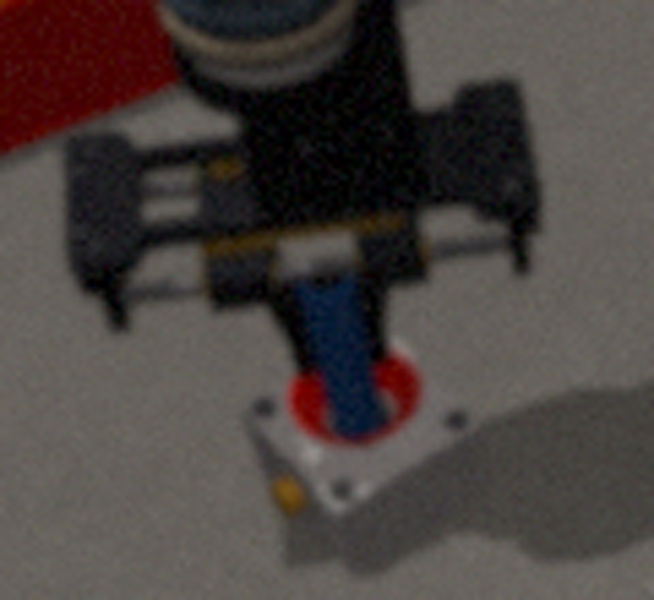

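The view shows the tube standing in the red port, fingers above the collar. The force rose 19→38 N with no further motion at z=0.093, exactly the height where the foot reaches the floor, so it has bottomed. Unload, then open.

```bash
python3 -m pendant '[{"x":0,"y":0,"z":-0.4,"ax":0,"ay":0,"az":0,"gripper":0},{"x":0,"y":0,"z":-0.7,"ax":0,"ay":0,"az":0,"gripper":0},{"x":0,"y":0,"z":-0.7,"ax":0,"ay":0,"az":0,"gripper":5},{"x":0,"y":0,"z":-0.7,"ax":0,"ay":0,"az":0,"gripper":5},{"x":0,"y":0,"z":-0.7,"ax":0,"ay":0,"az":0,"gripper":5},{"x":0,"y":0,"z":-0.7,"ax":0,"ay":0,"az":0,"gripper":5},{"x":0,"y":0,"z":-0.7,"ax":0,"ay":0,"az":0,"gripper":5},{"x":0,"y":0,"z":-0.7,"ax":0,"ay":0,"az":0,"gripper":5}]'
```

```text
time_s: 11.28
tool_pos: [0.5772, -0.2749, 0.0921]
tool_rot: [0.822, 0.569, 0.0, 0.0]
ft_force: [-0.5, 0.1, -1.0]
opening: 0.573
```

```bash
python3 -m pendant '[{"x":0,"y":0,"z":-2,"ax":0,"ay":0,"az":0,"gripper":5},{"x":0,"y":0,"z":-5,"ax":0,"ay":0,"az":0,"gripper":5},{"x":0,"y":0,"z":-9,"ax":0,"ay":0,"az":0,"gripper":5},{"x":0,"y":0,"z":-13,"ax":0,"ay":0,"az":0,"gripper":5},{"x":-5,"y":0,"z":-15,"ax":0,"ay":0,"az":0,"gripper":5},{"x":-10,"y":0,"z":-15,"ax":0,"ay":0,"az":0,"gripper":5},{"x":-14,"y":0,"z":-15,"ax":0,"ay":0,"az":0,"gripper":5},{"x":-14,"y":0,"z":-15,"ax":0,"ay":0,"az":0,"gripper":5}]'; python3 - <<'E'
from m import *
s=cam('scene');t=cam('top');w=cam('wrist')
for c,n in((s,'scene'),(t,'top'),(w,'wrist')): print(n,"top if home",proj(c,[.577,-.274,.14]),"top if on seal",proj(c,[.577,-.274,.168]),"rim",proj(c,[.577,-.274,.066]))
a=cv2.resize(s['pixels'][90:340,200:420],(352,400));
b=cv2.resize(w['pixels'],(448,280));o=np.zeros((560,800,3),np.uint8);o[:400,:352]=a;o[:280,352:]=b
o[280:,352:]=cv2.resize(t['pixels'][140:260,190:470],(448,280),interpolation=cv2.INTER_CUBIC)
save(s,'f5.png',o)
E
```

```text
time_s: 12.28
tool_pos: [0.5253, -0.4107, 0.2433]
tool_rot: [0.825, 0.566, -0.001, 0.001]
ft_force: [0.0, 0.4, -0.1]
opening: 0.574
scene top if home [227.09877204 112.76392821] top if on seal [225.08044413 104.14299774] rim [232.01237865 133.69973458]
top top if home [443.78022501 186.03051543] top if on seal [447.8464317  184.58956916] rim [434.15388865 189.44216938]
wrist top if home [322.64433871  32.28499612] top if on seal [322.54021841  21.99279163] rim [322.83180956  50.81289185]
```

View pics/f5.png

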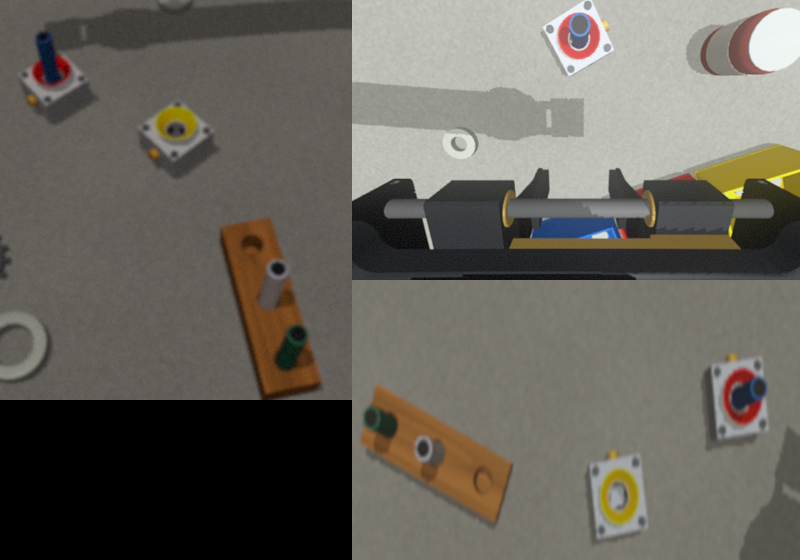

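The final pictures show the blue tube's top at scene (227,112.5), top (443,186) and wrist (324,33). These match the bottomed prediction in all three cameras, not the on-seal one. Green and white still stand in the rack.

```bash
python3 -c "
from plant import *
print(job_done())"
```

```text
the job is handed in; nothing more can be done
None
```

The blue tube is upright and bottomed in the red-collared port, and the gripper has let go. The green and white tubes are still standing in the rack. I handed the job in at about 12.4 s on the robot's clock, out of the 51 s allowed.

- **Grasp and fit:** I gripped the blue tube about 28 mm below its top, lifted it straight out, and lowered it into the port. The side force was near zero on entry. During the push the side force reached about 10 N at most in the readings.
- **Bottomed:** The seal resisted with about 10 N at the readings I took. The tool then stopped at z = 0.093 m, where the tube's foot should meet the floor. Pushing further raised the force from 19 to 38 N with no more movement.
- **Final check:** After I released and backed off, the tube's top was within about 1.5 pixels of the bottomed position in all three cameras. The position for a tube stopped on the seal is 4 to 10 pixels away. The wrist force was back near zero.
- **Disagreements:** Before insertion, the tube's foot looked 2 to 4 pixels off its predicted place, about 5 mm higher, and the final checks did not bear this out. My blue mask also found nothing usable in the wrist view at that point, so I judged by eye there. The first move command was refused as invalid; resent with every field filled in (and fewer rows), it was accepted.

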